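# Tare the balance and hold its sprung draught-shield lid at the loading mark

## Task

Get the balance ready for me to lay a stone on its pan: with the draught-shield lid shut, press the wide tare bar along the balance's front edge fully down to its stop and let it spring back up, then lift the lid to the loading mark, the long heavy 40-degree line on the quadrants beside its hinge. The lid springs shut if let go, so your program finishes while still holding it steady at that mark, and on the way do not swing it far past the mark. Leave everything else on the bench where it is.

Things in the scene. Friction and masses are not known exactly. Their poses are not given: they have to be found in the camera images.
- balance: jeweller's precision balance, fixed on the bench, 305 (x) x 210 (y) x 170 mm. Origin: under its middle, on the bench; its x points from its front to its rear, y to its left, z up. Front to rear: tare bar, sloping display panel (top 74 mm high), glass draught shield (182 mm wide, panes at x = -28 and +144 mm, 162 mm high) round the steel pan, shut by the hinged lid
- tare_bar (a joint): angle of the tare bar (rad): 0 up at rest, 0.20 down on its stop. Grey plate 142 mm wide (balance y), 46 mm front to rear, 10 mm thick, at the very front of the balance, hinged along its rear edge (balance x = -104 mm, z = 46 mm): its front edge goes down. Sprung: at tare_top about 2 N to start, 6 N at the stop
- tare_top (a point): the place to press: middle of the tare bar's top face, on the bar, 51 mm above the bench at rest, 33 mm in front of its hinge; it goes down about 6.5 mm to the stop
- shield_lid (a joint): opening angle of the draught-shield lid (rad): 0 shut and level, grows as its front edge rises; 0.698 (40 degrees) is the loading mark; ends at 1.3. Glass pane in an aluminium frame, 185 mm from hinge to front edge, 190 mm wide, 7 mm thick, about 0.2 kg. It springs shut: hinge spring 0.30 N m shut, 0.65 N m at the mark; with its weight the handle takes about 2.5 N shut, 4 N at the mark
- lid_handle (a point): middle of the lid's handle, on the lid (turns with it): a round steel bar, 10 mm thick, 112 mm long, parallel to the balance's y, held 33 mm in front of the lid's front edge by two 8 mm rods 52 mm either side of the middle; 218 mm from the hinge axis, in the lid's plane, 166 mm above the bench when shut
- lid_hinge (a point): middle of the lid's hinge axis, at the top rear of the shield, 166 mm above the bench; fixed; the axis is the balance's y axis
- mark_right (a point): loading mark on the right-hand (balance -y) quadrant: the one long heavy line across that aluminium arc, 40 degrees up and 88 mm from the hinge axis. The arcs (16 mm wide, fixed, one each side of the lid, short lines every 10 degrees) are read by a small pointer on the lid's side rail
- mark_left (a point): the same loading mark on the left-hand (balance +y) quadrant
- loupe: black watchmaker's eye loupe standing on its narrow end by the balance's front left corner, 38 mm across, 40 mm tall; origin under its centre; loose, to be left alone
- small_loupe: smaller black loupe standing on the mat, 30 mm across, 32 mm tall; origin under its centre; loose, to be left alone
- weight: steel 200 g calibration weight with a knob, 28 mm across, 52 mm tall, standing by the balance's right side; origin under its centre; loose, to be left alone
- weight_case: closed wooden weight case, 130 x 85 x 49 mm, right of the balance; origin under its centre; loose, to be left alone
- spray_bottle: cream-white bottle, 48 mm across, 130 mm tall, right of the balance towards its rear; origin under its centre; loose, to be left alone
- screwdriver: small screwdriver lying on the mat, 130 mm long, along its own x; loose, to be left alone
- tweezers: steel tweezers lying on the mat, 120 mm long, 9 mm high, along their own x; loose, to be left alone
- movement_holder: aluminium movement holder lying on the mat, 62 x 30 x 14 mm; origin under its centre; loose, to be left alone

How it is judged:
By the outcome, as a careful person would: the job done as asked, in the order asked, and still so for the second after the job is handed in, while the arm keeps its last pose, push and grip.
It also fails if it takes over 48 s, if anything falls off the work surface, if the arm or the gripper's body presses on something with over 40 N, if the wrist force passes 120 N, or if a joint passes its speed limit or range.

## Robot

A 6-joint arm with a two-finger parallel gripper is mounted at the origin on the work surface. World frame = base frame: x ahead of the robot, y to its left, z up, the work surface at z = 0. Lengths are in m, angles in rad, forces in N, time in s.
With the tool pointing down it reaches from about 0.4 to 0.925 m from the base axis. Payload 3.4 kg.
Tool frame: the origin (TCP) lies at the very end of the fingers, on their centre line; the grasp point (between the pads) lies 19 mm behind it (env.grip_point_offset is the distance from the TCP to the grasp point, in m); z points along the fingers, y is the line along which they close (so a half turn about z gives the same grasp; the last joint's range is limited). The gripper opens to 85 mm and grips with 20 to 120 N. Pads are 22 mm wide; open, the fingers measure 114 mm over their backs; the gripper's body (76 mm by 85 mm) begins 54 mm behind the grasp point. The pads swing forward as they close: fully open they stand 13 mm farther back than shut.
Start: joints at [-0.073, 0.307, 1.506, -0, 1.328, -0.073], TCP at [0.575, -0, 0.231] pointing down, gripper open.
Joint ranges: [-3.12, 3.12], [-1.05, 2.28], [0.14, 2.33], [-1.42, 4.57], [0.1, 2.73], [-2.68, 2.68]. Speed limits (rad/s): [2.57, 2.57, 3.14, 3.14, 3.14, 3.14].

## Interface

Orientations are given as a unit quaternion [w, x, y, z].
In Python, from plant import env, viewer, workorder gives the robot as it stands. Calls block until the motion is done:
- env.move_ptp(position, orientation): joint-space move of the TCP to a pose.
- env.servo_line(position, vel=0.15, rot=None, threshold=None): straight line of the TCP; rot=None keeps the orientation; vel is the mean speed in m/s. With threshold (N) it stops when the force on the tool has changed by that much, and returns True; else False.
- env.movej(angles): joint-space move.
- env.open_gripper() and env.close(force=None): open the fingers fully, or close them until they stop; force is the grip in N (None keeps the last).
- env.pause(seconds).
- env.solve_ik(position, orientation): joint angles nearest the present ones, or None.
- env.observe(): the state.
- viewer.get_image(name): name is "scene" or "side" or "wrist"; returns a dict with "pixels" (384x512x3 uint8, red, green, blue), "fx", "fy", "cx", "cy" (pixels), "R" (3x3) and "t" (3): a world point X has camera coordinates R X + t; the wrist camera has in their place "T_tool_cam" (4x4, takes a point from camera to tool coordinates, whose origin is the TCP and whose axes are the flange's). Camera axes: x right, y down, z forward; pixel columns grow to the right and rows downward; lengths in m; the calibration is good to about 2 mm. A picture is of the moment at which its call begins: read the wrist's pose just before it. There is no depth.
A pose or a line that the arm cannot do raises env.MotionError and nothing moves.
- workorder.close_job(): hands the job in; it is judged then, once.
The state is a dict: "t": time; "q": joint angles; "joint_vel": joint speeds; "effort": joint torques, N m; "position": TCP position; "tcp_rot": TCP orientation; "force": force on the tool from outside, world axes, zero at the start; "wrist_torque": the same for the moment, N m; "width": finger opening in m; "grasp_force": force on a finger pad.
Only numpy, scipy, OpenCV 4.12 (cv2) and the standard library are available. Lean on these libraries where they do the work, as an engineer would, in place of code of your own. Each camera call takes 0.05 s, during which the arm holds its last target. There are 200 camera calls.

## Working session

There is one attempt and no reset: what is moved stays moved. The work goes in short steps, each a Python script; the robot and the scene stay as the last script left them, time stands still between calls to the robot, and variables do not carry over. Pictures are saved under pics/ and viewed, at most 10 in all, crops included, and the job is handed in when it is done.

```bash
ls; mkdir -p pics; python3 - <<'E'
from plant import env, viewer
import cv2,numpy as np
for n in("scene","side"):
    d=viewer.get_image(n); cv2.imwrite(f"pics/{n}0.png",cv2.resize(d["pixels"][:,:,::-1],(800,600),interpolation=cv2.INTER_CUBIC))
    np.savez(f"pics/{n}0.npz",**d)
    print(n,d["fx"],d["fy"],d["cx"],d["cy"],d["R"].tolist(),d["t"])
d=viewer.get_image("wrist");print(d["T_tool_cam"],d["fx"]); cv2.imwrite("pics/w0.png",d["pixels"][:,:,::-1])
o=env.observe();print(o["t"],o["position"],o["tcp_rot"],o["width"],o["force"],env.grip_point_offset)
E
```

```text
pics
scene 420.7038418104523 420.7038418104523 255.82782261583475 191.98540519238384 [[-0.7559790168079439, 0.6541454220229839, 0.024279476774987905], [0.3610788918079682, 0.4476531088421147, -0.8180640121865279], [-0.5460016117529549, -0.6096724210511433, -0.574614461158796]] [ 0.42705955 -0.12143957  1.49813347]
side 422.51536066916987 422.51536066916987 256.6280661395992 192.46697055350768 [[0.99096930068686, -0.1335097343186906, 0.012449736477061242], [-0.06894242637212089, -0.5869449070692991, -0.8066861954386826], [0.11500776905113985, 0.7985429399271928, -0.5908488691284052]] [-0.60278853  0.20665671  0.93811269]
[[-1.93401671e-04 -9.49658407e-01 -3.13287204e-01  8.18755475e-02]
 [ 9.99999636e-01 -4.44050395e-04  7.28707037e-04  2.38966125e-04]
 [-8.31138070e-04 -3.13286949e-01  9.49658147e-01 -1.43131468e-01]
 [ 0.00000000e+00  0.00000000e+00  0.00000000e+00  1.00000000e+00]] 315.76899491710924
0.15 [5.74452947e-01 3.31558758e-06 2.30574782e-01] [-6.21934500e-04  7.07110017e-01  7.07103072e-01 -5.31767256e-04] 0.085629431396107 [ 0.1546814   0.40122469 -0.20274847] 0.0187
```

View pics/scene0.png

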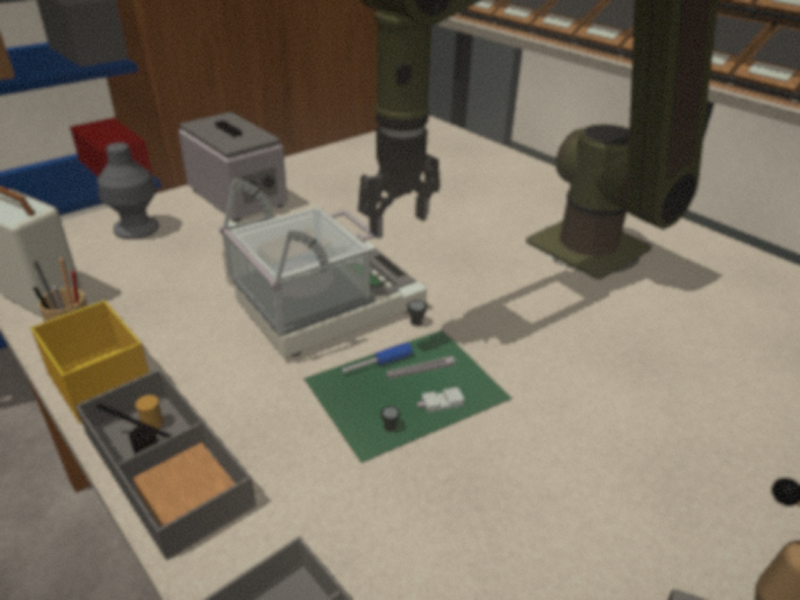

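View pics/side0.png

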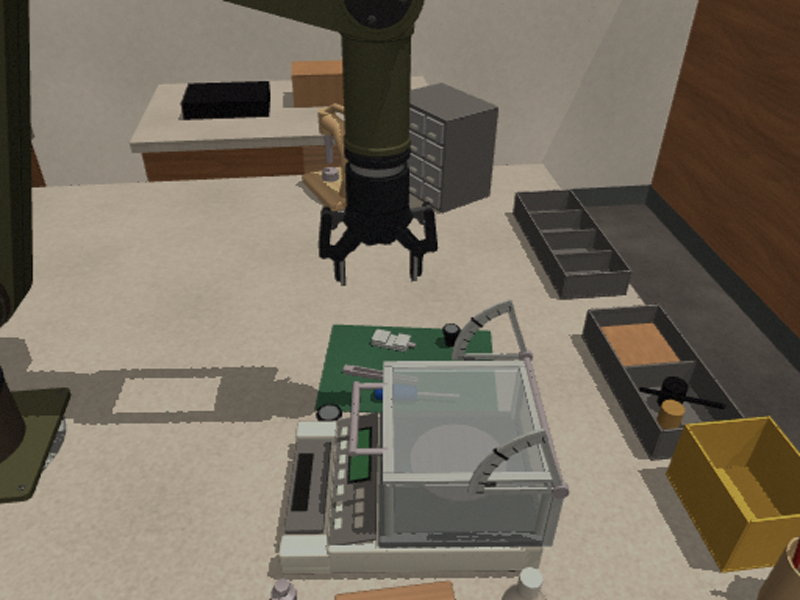

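The scene view shows the balance right of the arm with its front facing the robot. In the side view, the handle bar runs from (353,386) to (353,450), the hinge ends are at about (528,356) and (562,491), the tare bar is at about (306,480), and the loupe is at (329,412). I'll crop the side image to refine these.

```bash
cat > h.py <<'E'
import numpy as np,cv2
def ray(d,u,v):
    R=np.array(d["R"]);c=-R.T@np.array(d["t"]);g=R.T@np.array([(u-d["cx"])/d["fx"],(v-d["cy"])/d["fy"],1.]);return c,g/np.linalg.norm(g)
def onz(d,u,v,z):
    c,g=ray(d,u,v);return c+g*(z-c[2])/g[2]
def proj(d,X):
    p=np.array(d["R"])@np.array(X)+np.array(d["t"]);return np.array([d["fx"]*p[0]/p[2]+d["cx"],d["fy"]*p[1]/p[2]+d["cy"]])
E
python3 - <<'E'
from h import *
d=dict(np.load("pics/side0.npz"));k=.64
for n,u,v,z in [("hF",353,386,.166),("hR",353,450,.166),("hingeL",528,356,.166),("hingeR",562,491,.166),("lidFL",385,363,.1695),("lidFR",381,478,.1695),("tare",306,480,.051),("loupe",329,412,.04)]:
    print(n,onz(d,u*k,v*k,z).round(4))
im=d["pixels"][:,:,::-1][190:374,170:370]
cv2.imwrite("pics/c1.png",cv2.resize(im,None,fx=3.26,fy=3.26,interpolation=cv2.INTER_CUBIC))
d=dict(np.load("pics/scene0.npz"))
im=d["pixels"][:,:,::-1][110:230,135:285]
cv2.imwrite("pics/c2.png",cv2.resize(im,None,fx=5,fy=5,interpolation=cv2.INTER_CUBIC))
E
```

```text
hF [ 0.5312 -0.1163  0.166 ]
hR [ 0.5236 -0.2175  0.166 ]
hingeL [ 0.7609 -0.0877  0.166 ]
hingeR [ 0.7347 -0.2991  0.166 ]
lidFL [ 0.5745 -0.083   0.1695]
lidFR [ 0.5497 -0.262   0.1695]
tare [ 0.4651 -0.1588  0.051 ]
loupe [ 0.4993 -0.033   0.04  ]
```

View pics/c1.png

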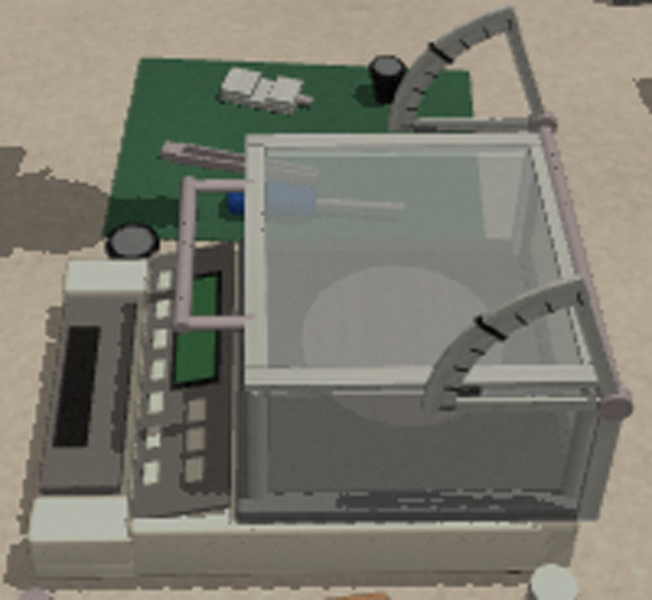

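View pics/c2.png

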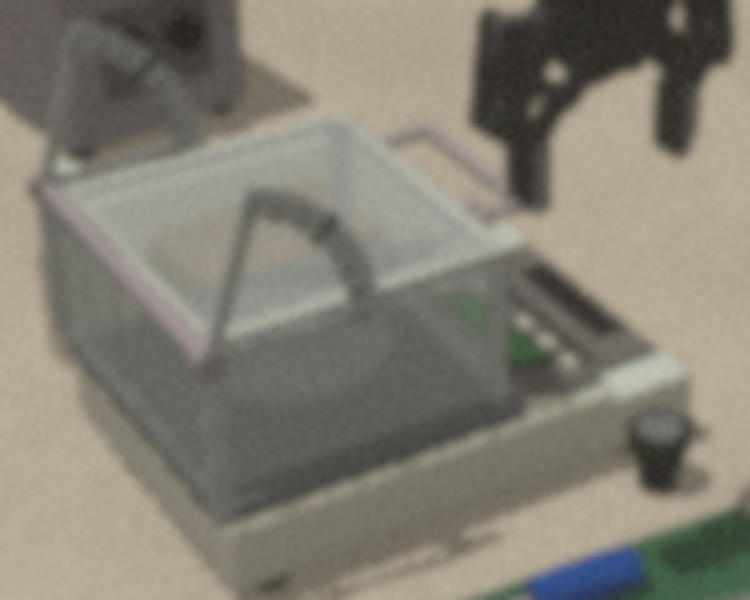

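```bash
cat > fit.py <<'E'
from h import *
from scipy.optimize import least_squares
s=dict(np.load("pics/side0.npz"));c=dict(np.load("pics/scene0.npz"))
S=lambda u,v:np.array([170+u/3.26,190+v/3.26]);C=lambda u,v:np.array([135+u/5,110+v/5])
ha,hz,mx,mz=-.218,.166,-.088*np.cos(np.radians(40)),.166+.088*np.sin(np.radians(40))
obs=[(s,S(188,183),(ha,.052,hz)),(s,S(181,322),(ha,-.052,hz)),(s,S(440,52),(mx,1,mz)),(s,S(490,327),(mx,-1,mz)),
(s,S(543,123),(0,2,hz)),(s,S(618,405),(0,-2,hz)),(s,S(247,135),(-.185,.095,.1695)),(s,S(247,385),(-.185,-.095,.1695)),
(c,C(325,230),(mx,1,mz)),(c,C(148,72),(mx,-1,mz)),(c,C(203,358),(0,2,hz)),(c,C(40,187),(0,-2,hz)),(c,C(425,125),(ha,-.052,hz)),(c,C(520,237),(-.185,.095,.1695))]
def W(p,b):
    x,y,a,m,h=p; bx,by,bz=b
    if abs(by)==1: by*=m
    elif abs(by)==2: by*=h/2
    return np.array([x+bx*np.cos(a)-by*np.sin(a),y+bx*np.sin(a)+by*np.cos(a),bz])
f=lambda p:np.concatenate([proj(d,W(p,b))-u for d,u,b in obs])
r=least_squares(f,[.745,-.19,0,.1,.1],loss="soft_l1");P=r.x
if __name__=="__main__":
    print(P,np.degrees(P[2]));print(r.fun.reshape(-1,2).round(1))
    for b in [(ha,0,hz)]:print("handle",W(P,b))
    a=P[2];Ri=np.array([[np.cos(a),np.sin(a)],[-np.sin(a),np.cos(a)]])
    for n,p,z in [("strip",S(76,385),.051),("tareFL",S(65,297),.051),("tareFR",S(45,490),.051),("tareRL",S(133,305),.051),("tareRR",S(125,490),.051)]:
        q=onz(s,*p,z);print(n,q.round(4),(Ri@(q[:2]-P[:2])).round(4))
E
python3 fit.py
```

```text
[ 0.74523268 -0.19236819 -0.11273491  0.10538149  0.10627243] -6.459234525766135
[[-0.1  0.7]
 [-0.   0.2]
 [ 0.3  0.2]
 [ 0.5  0.1]
 [-0.5 -0.1]
 [-0.9 -0.5]
 [-0.9 -0.9]
 [-1.1 -0.3]
 [-1.3 -0.4]
 [-1.5 -0.9]
 [ 0.3  1.2]
 [-0.2 -0.1]
 [-0.4  0.9]
 [-2.4  2. ]]
handle [ 0.52861651 -0.16784401  0.166     ]
strip [ 0.4601 -0.1604  0.051 ] [-0.2869 -0.0003]
tareFL [ 0.454  -0.0891  0.051 ] [-0.301   0.0699]
tareFR [ 0.4418 -0.2313  0.051 ] [-0.2971 -0.0729]
tareRL [ 0.4972 -0.1012  0.051 ] [-0.2567  0.0627]
tareRR [ 0.4864 -0.237   0.051 ] [-0.2522 -0.0734]
```

```bash
cat > g.py <<'E'
from fit import P,W,np
from scipy.spatial.transform import Rotation as Ro
a=P[2];f=np.array([np.cos(a),np.sin(a),0]);l=np.array([-np.sin(a),np.cos(a),0])
def quat(deg):
    t=np.radians(deg);z=np.cos(t)*f-np.sin(t)*np.array([0,0,1]);return Ro.from_matrix(np.c_[l,np.cross(z,l),z]).as_quat(scalar_first=True),z
def handle(th,r=.218): return W(P,(-r*np.cos(th),0,.166+r*np.sin(th)))
def pose(th,deg,back=.016):
    q,z=quat(deg);return handle(th)+back*z,q   # bar lies `back` behind the TCP
E
python3 - <<'E'
from g import *
from plant import env
for deg in (0,15,25,30,35,40,45,50,60):
    print(deg,[None if (s:=env.solve_ik(*pose(th,deg,b))) is None else np.round(s,2).tolist() for th,b in((0,.016),(0,-.06),(.698,.016))])
top=W(P,(-.289,0,.051));q,_=quat(90)
env.close(20)
up=top+[0,0,.2]; env.move_ptp(up,q)
env.servo_line(top+[0,0,.008],vel=.15)
o=env.observe();print(o["t"],o["position"],o["force"],top)
print(env.servo_line(top-[0,0,.014],vel=.015,threshold=14))
o=env.observe();print(o["t"],o["position"],o["force"])
env.pause(.2);o=env.observe();print(o["position"],o["force"])
E
```

```text
0 [None, None, None]
15 [None, None, None]
25 [None, None, [-0.63, 0.13, 2.25, 2.13, 0.56, -2.44]]
30 [None, None, [-0.61, 0.09, 2.19, 1.83, 0.44, -2.12]]
35 [None, None, [-0.58, 0.06, 2.12, 1.43, 0.38, -1.7]]
40 [None, None, [-0.56, 0.05, 2.05, 1.01, 0.4, -1.27]]
45 [[-0.6, 0.24, 2.28, 1.86, 0.35, -2.23], [-0.7, 0.05, 2.28, 1.31, 0.41, -1.73], [-0.53, 0.05, 1.98, 0.69, 0.47, -0.93]]
50 [[-0.57, 0.22, 2.21, 1.33, 0.29, -1.68], [-0.64, 0.04, 2.2, 0.89, 0.43, -1.26], [-0.51, 0.06, 1.91, 0.47, 0.57, -0.72]]
60 [[-0.51, 0.2, 2.07, 0.48, 0.43, -0.79], [-0.55, 0.05, 2.03, 0.38, 0.61, -0.7], [-0.46, 0.09, 1.76, 0.24, 0.8, -0.47]]
3.1667 [ 0.4587397  -0.15999193  0.05957039] [ 0.5682119  -0.51660762  0.52745594] [ 0.45806721 -0.15985677  0.051     ]
True
4.1417 [ 0.45776762 -0.15983758  0.04486802] [-1.95422207  1.12078553 11.15964269]
[ 0.45776728 -0.1598592   0.04492993] [-1.15560643  0.06628495  9.58263289]
```

```bash
python3 - <<'E'
from plant import env
import numpy as np
p=np.array(env.observe()["position"])
for i in range(6):
    env.servo_line(p-[0,0,.0007*(i+1)],vel=.01);env.pause(.1);o=env.observe();print(round(o["t"],2),o["position"][2].round(5),o["force"].round(2))
    if o["force"][2]>20:break
E
```

```text
4.69 0.0449 [-2.51 -0.32  9.92]
5.04 0.04472 [-2.21  1.24 14.85]
5.39 0.04452 [-4.69  0.83 20.36]
```

The 0.2 mm steps raised the force from 10 to 20 N, so the bar is hard on its stop. Next I release it and move to the pre-grasp at the handle.

```bash
python3 - <<'E'
from g import *
from h import proj
from plant import env,viewer
import cv2
p=np.array(env.observe()["position"])
env.servo_line(p+[0,0,.015],vel=.03)
o=env.observe();print(o["t"],o["force"])
env.servo_line(p+[0,0,.2],vel=.2)
env.open_gripper()
pre=pose(0,55,-.06);print(env.solve_ik(*pre),env.solve_ik(*pose(0,55,.014)))
env.move_ptp(*pre)
o=env.observe();print(o["t"],o["position"],pre[0],o["force"])
np.save("pics/T.npy",np.r_[o["position"],o["tcp_rot"]])
s=viewer.get_image("side");w=viewer.get_image("wrist");np.savez("pics/w1.npz",**w);np.savez("pics/s1.npz",**s)
A=cv2.resize(s["pixels"][180:372,150:406],(512,384),interpolation=cv2.INTER_CUBIC)
im=np.vstack([A[:,:,::-1],w["pixels"][:,:,::-1]]);cv2.imwrite("pics/p1.png",cv2.resize(im,(400,600),interpolation=cv2.INTER_AREA))
E
```

```text
6.1 [ 0.82183853 -0.66553257 -0.01256627]
[-0.59376027  0.03636212  2.11237779  0.57633523  0.50863938 -0.9203143 ] [-0.53796181  0.19982676  2.13573976  0.80112     0.33575957 -1.12761704]
8.7417 [ 0.49498463 -0.16428865  0.21584633] [ 0.49442039 -0.16397249  0.21514912] [ 0.48407028 -0.49346401  1.01114907]
```

View pics/p1.png

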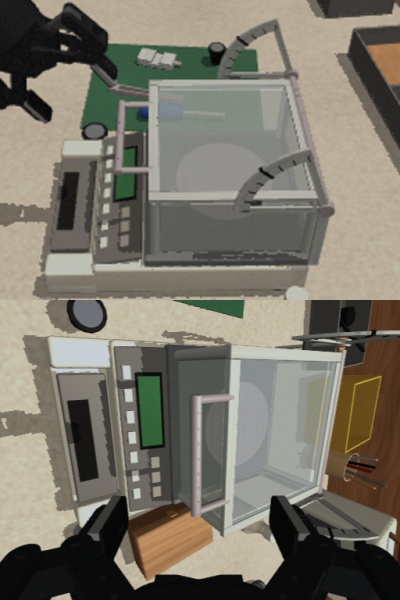

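The tare bar is back up and level. In the wrist view the bar runs from about (250,125) to (252,275). I'll check that against the prediction and then grasp.

```bash
python3 - <<'E'
from g import *
w=dict(np.load("pics/w1.npz"));v=np.load("pics/T.npy")
T=np.eye(4);T[:3,:3]=Ro.from_quat(v[3:],scalar_first=True).as_matrix();T[:3,3]=v[:3]
M=np.linalg.inv(T@w["T_tool_cam"])
for y in(.052,0,-.052):
    c=M@np.r_[W(P,(-.218,y,.166)),1];print(y,w["fx"]*c[0]/c[2]+w["cx"],w["fy"]*c[1]/c[2]+w["cy"],c[2])
E
```

```text
0.052 251.75272759362397 135.07923524260332 0.20227082124914236
0 251.9313787703361 210.55712939641694 0.21856378319732772
-0.052 252.08524243819994 275.5626101936092 0.23485674514551297
```

```bash
python3 - <<'E'
from g import *
from plant import env
p,q=pose(0,55,.014);p=p+[0,0,.001]
print(env.servo_line(p,vel=.06,rot=q,threshold=8))
o=env.observe();print(o["t"],o["position"],p,o["force"])
env.close(30)
o=env.observe();print(o["t"],o["position"],o["width"],o["grasp_force"],o["force"])
off=np.array(o["position"])-handle(0);np.save("pics/off.npy",off)
if .007<o["width"]<.014:
    for d in(6,12,18,24,30,35):
        env.servo_line(handle(np.radians(d))+off,vel=.06)
        o=env.observe();print(d,round(o["t"],2),o["width"].round(4),o["force"].round(1),(o["position"]-handle(np.radians(d))-off).round(4))
E
```

```text
False
10.2083 [ 0.53659152 -0.1687756   0.15578209] [ 0.53659561 -0.16874736  0.15553187] [ 0.370425    0.39713909 -0.49039795]
10.8917 [ 0.53566909 -0.16858609  0.15491495] 0.008875165881025857 29.746669828891754 [-5.67982459 -2.08923587  0.51184385]Traceback (most recent call last):
  File "<stdin>", line 12, in <module>
AttributeError: 'float' object has no attribute 'round'
```

```bash
python3 - <<'E'
from g import *
from plant import env,viewer
import cv2
off=np.load("pics/off.npy")
for d in(12,18,24,30,35):
    env.servo_line(handle(np.radians(d))+off,vel=.06)
    o=env.observe();print(d,round(o["t"],2),round(o["width"],4),np.round(o["force"],1),np.round(o["position"]-handle(np.radians(d))-off,4))
s=viewer.get_image("side");np.savez("pics/s2.npz",**s);c=viewer.get_image("scene");np.savez("pics/c2.npz",**c)
w=viewer.get_image("wrist");np.savez("pics/w2.npz",**w)
A=cv2.resize(s["pixels"][170:350,190:390],(660,594),interpolation=cv2.INTER_CUBIC)
cv2.imwrite("pics/p2.png",A[:,:,::-1])
E
```

```text
12 11.94 0.0091 [-4.9 -3.7 -2.8] [-0.0009  0.0001 -0.0007]
18 12.47 0.0084 [-8.  -3.9 -1.6] [-0.0016  0.0002 -0.0012]
24 13.01 0.0087 [-11.3  -4.6  -0.5] [-0.0025  0.0004 -0.0017]
30 13.54 0.0086 [-14.5  -4.1   2.3] [-0.0029  0.0007 -0.0017]
35 14.01 0.0084 [-12.2  -1.8   3.1] [-0.0023  0.0006 -0.0011]
```

View pics/p2.png

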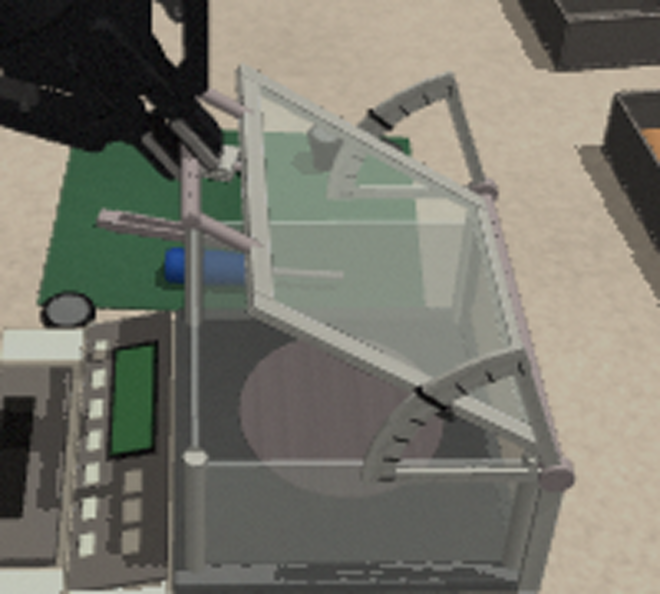

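The lid is raised and gripped. The lid's right front corner is at about (252,305), its left front corner at (240,68), the right handle corner at (192,218), and the pointer at (447,410), just below the heavy mark at (432,400). I'll solve for the angle.

```bash
python3 - <<'E'
from g import *
from h import *
from plant import env
from scipy.optimize import minimize_scalar
s=dict(np.load("pics/s2.npz"));S=lambda u,v:np.array([190+u/3.3,170+v/3.3])
def X(th,r,y,n): return W(P,(-r*np.cos(th)+n*np.sin(th),y,.166+r*np.sin(th)+n*np.cos(th)))
for n,u,r,y,k in[("R",(250,300),.185,-.095,.0035),("L",(240,68),.185,.095,.0035),("h",(192,217),.218,-.052,0)]:
    m=minimize_scalar(lambda t:np.linalg.norm(proj(s,X(t,r,y,k))-S(*u)),bounds=(.2,1),method="bounded")
    print(n,np.degrees(m.x),m.fun)
for sg in(-1,1):print((proj(s,W(P,(-.0674,sg*.1054,.2226)))-[190,170])*3.3)
o=env.observe();print(o["t"],np.round(o["force"],1),np.round(o["position"]-np.load("pics/off.npy"),4),P[:2])
h=o["position"]-np.load("pics/off.npy");print(np.degrees(np.arctan2(h[2]-.166,-(h[:2]-P[:2])@f[:2])), np.hypot(h[2]-.166,(h[:2]-P[:2])@f[:2]))
E
```

```text
R 34.31278740104821 2.3627828714145647
L 32.95612501125186 1.3153763865189536
h 34.35367690081013 0.6713792011599784
[431.61688121 397.1956973 ]
[380.25569561 119.08574248]
14.1583 [-12.8  -3.2   3.6] [ 0.5653 -0.1717  0.2897] [ 0.74523268 -0.19236819]
34.34385799489423 0.2193512478141402
```

```bash
cat > m.py <<'E'
import sys
from g import *
from plant import env,viewer
import cv2
off=np.load("pics/off.npy");d=float(sys.argv[1]);n=sys.argv[2]
env.servo_line(handle(np.radians(d),.2165)+off,vel=.03);env.pause(.3)
o=env.observe();h=o["position"]-off
print(o["t"],o["width"],np.round(o["force"],1),np.degrees(np.arctan2(h[2]-.166,-(h[:2]-P[:2])@f[:2])))
s=viewer.get_image("side");np.savez(f"pics/s{n}.npz",**s)
A=cv2.resize(s["pixels"][180:325,235:365],(520,580),interpolation=cv2.INTER_CUBIC)
cv2.imwrite(f"pics/p{n}.png",A[:,:,::-1])
E
python3 m.py 40 3
```

```text
15.2417 0.008389678977354383 [-22.8  -1.5  13.1] 39.30126396915346
```

View pics/p3.png

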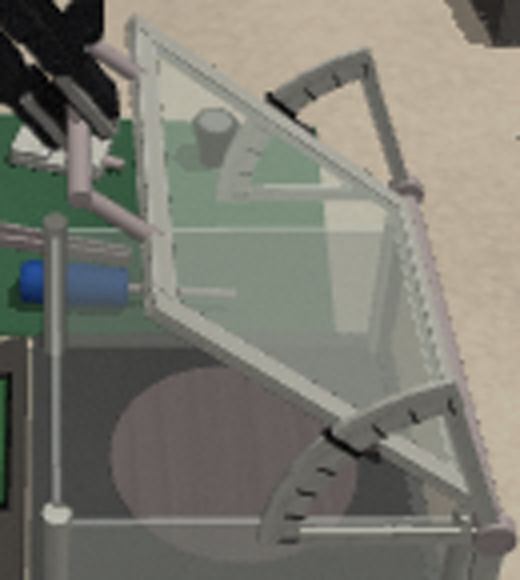

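The lid is near the mark. The right-hand pointer at about (368,455) is almost in line with the heavy line from (325,432) to (350,450). The force shows I'm pushing along the lid radius towards the hinge, so I'll lengthen the radius and check the angle against the image.

```bash
sed -i 's/\.2165/float(sys.argv[3])/' m.py; cat > ang.py <<'E'
import sys
from g import *
from h import *
from scipy.optimize import minimize_scalar
def X(th,r,y,n): return W(P,(-r*np.cos(th)+n*np.sin(th),y,.166+r*np.sin(th)+n*np.cos(th)))
def ang(n,pts):
    s=dict(np.load(f"pics/s{n}.npz"))
    for u,r,y,k in pts:
        m=minimize_scalar(lambda t:np.linalg.norm(proj(s,X(t,r,y,k))-[235+u[0]/4,180+u[1]/4]),bounds=(.2,1),method="bounded");print(np.degrees(m.x),m.fun)
    for sg in(-1,1):
        for rr in(.075,.08,.096):print(sg,rr,(proj(s,X(np.radians(40),rr,sg*.1054,0))-[235,180])*4)
E
python3 -c "
from ang import *
ang(3,[((150,292),.185,-.095,.0035),((133,17),.185,.095,.0035),((78,193),.218,-.052,0)])"
python3 m.py 40 4 .2195
```

```text
39.67015340462216 3.841896213826632
38.375046228721466 0.9725616434748018
38.9929463180518 0.13302106996062435
-1 0.075 [366.44197489 455.69307735]
-1 0.08 [357.52023733 450.26451426]
-1 0.096 [328.60245861 432.66906439]
1 0.075 [299.7955483  117.78249997]
1 0.08 [292.55068407 112.65626893]
1 0.096 [269.130181    96.08468028]
15.8417 0.008201171267199105 [-4.9 -1.5 -1.3] 39.8335538682803
```

View pics/p4.png

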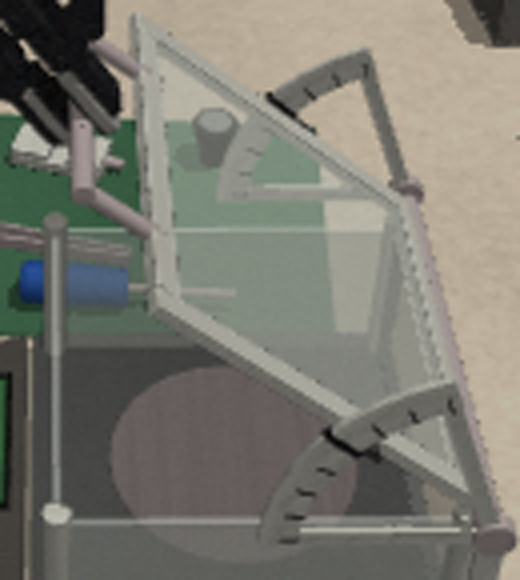

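```bash
python3 - <<'E'
from ang import *
s=dict(np.load("pics/s4.npz"));g=s["pixels"].mean(2).astype(int)
print("cols",313,331)
for v in range(285,299):print(v,*["%3d"%x for x in g[v,313:332]])
for a in(38,40,42):print(a,[proj(s,X(np.radians(a),r,-.1054,0)).round(1).tolist() for r in(.096,.08,.075,.068)])
ang(4,[((150,291),.185,-.095,.0035),((135,16),.185,.095,.0035),((82,193),.218,-.052,0)])
E
```

```text
cols 313 331
285  97  95  93  92 104 100 110 133 137 124 106 104 105 104  97  94  96 101 101
286  96  97  94  94  67 106 120 124 119 108 105 104 102  99  96  63  95 103 104
287  98  96  75  38  41 116 116 105 105 105 101 100  99  94  99  64  38  96 102
288  95  94  64  24  13 105 105 104  99  95 102  99 100 103 103 101  65  39  93
289  97 108 121  50  13  31  77  98  97  95 101 102 103 105 102 101  96  79  89
290 105 120 102  81  47  16  11  31  69  96 103 103 103 102 102  94  89 124 161
291 116 102  99  98  98  60  25  14  12  51  97 102 101 101  81  57  67 101 105
292 101 100  98  95  95  95  80  48  21  12  31  75  81  54  36  54  53  97  98
293 101  98  97  95 101 103 103 104  82  44  14  13  22  33  30  28  31  87  98
294  98  96  99  99 104 106 104 100  97  96  60  44  63  60  44  34  31  48  80
295  97  99  99 100 103 105  97  95  94  95  91  76  70  66  68  51  35  58  66
296  99  99  99 102 102 101  97  94  95  94  94  73  67  66  66  66  67  68  68
297  99  62  39  57  76  94  95  91  93  93  94  76  69  68  69  68  67  68  68
298  96  97  99  78  44  52  89  90  94  95  92  75  68  66  70  68  69  69  66
38 [[315.6, 289.3], [323.1, 293.5], [325.4, 294.8], [328.6, 296.6]]
40 [[317.2, 288.2], [324.4, 292.6], [326.6, 293.9], [329.7, 295.8]]
42 [[318.7, 287.0], [325.7, 291.6], [327.9, 293.1], [330.8, 295.0]]
39.748934632701044 4.036763789609985
38.711129085822776 1.13845971145891
39.332427241004936 0.5450941112596789
-1 0.075 [366.44197489 455.69307735]
-1 0.08 [357.52023733 450.26451426]
-1 0.096 [328.60245861 432.66906439]
1 0.075 [299.7955483  117.78249997]
1 0.08 [292.55068407 112.65626893]
1 0.096 [269.130181    96.08468028]
```

```bash
python3 m.py 40.4 5 .2195 && python3 - <<'E'
from plant import env,workorder
import numpy as np
env.pause(.5);o=env.observe();print(o["t"],o["position"],np.abs(o["joint_vel"]).max(),o["width"],o["grasp_force"],o["force"])
print(workorder.close_job())
E
```

```text
16.4417 0.008482395028571142 [-5.8 -1.3 -0.8] 40.283759398774826
16.9917 [ 0.58585673 -0.17398413  0.29687404] 0.002486592476664987 0.009050944258620332 32.47274994850159 [-5.35156286 -0.99531687 -1.79429996]
the job is handed in; nothing more can be done
None
```

The job is handed in at 17.0 s of the 48 s: with the lid shut I pressed the tare bar to its stop and let it spring back, then raised the lid, which the gripper is holding steady at about 40° (40.3° from the arm's position; camera estimates just before the last 0.4° step were 38.7–39.7°), and nothing else on the bench was touched.

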